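# Put the pastry tools away in the flip-lid case

## Task

Press the red thumb latch so the sprung lid of the case pops open, then pick the pastry wheel and the round cutter off the baking tray and set them down inside without dropping them from a height: the wheel lying flat in the long compartment, the cutter standing knob up in the short one. Then push the lid down until it snaps shut and stays shut. Leave the spice shaker, the squeeze bottle and the steel bowl standing where they are.

Things in the scene. Friction and masses are not known exactly. Their poses are not given: they have to be found in the camera images.
- case: White flip-lid case fixed to the table: open box 120 (x) x 250 (y) x 60 mm high, walls and floor 4 mm. Origin: centre of its underside; z up. Thumb latch on its -x face, lid hinge along the upper +x edge. A 4 mm cross wall at y -39, its top 44 mm above the table, parts it into a long compartment (+y, 112 x 158 mm inside) and a short one (-y, 112 x 80 mm). Stands left or right of the robot, turned.
- long_bay (a point): Centre of the inner floor of the long compartment (case frame x 0, y +42, z 4 mm), axes as the case.
- short_bay (a point): Centre of the inner floor of the short compartment (case frame x 0, y -81, z 4 mm), axes as the case.
- hinge (a point): Middle of the lid's hinge line (case frame x +60, y 0, z 60 mm); the hinge runs along the case's y axis. To shut the lid, push its free edge from behind (the case's +x side) over towards the latch, then press down on it near the latch until the hook snaps over its lip: about 5 to 10 N at the free edge.
- lid (a joint): Angle of the mint-green lid (plate 120 x 250 x 6 mm, 150 g), rad: 0 shut and latched (top 66 mm above the table); 1.75 at its stop, 10 degrees past upright, free edge about 178 mm up. A damped spring (0.31 N m shut, 0.10 N m at the stop) throws it to the stop in about a second once unlatched, and reopens it whenever not latched. It gives down to -0.03 when pushed.
- lid_edge (a point): Middle of the lid's free (latch-side) edge on its outer face (the top when shut); at case frame x -60, y 0, z 66 mm when shut. Its x axis points from the free edge to the hinge, z out of the outer face. A lip 36 mm wide stands out 11 mm beyond this edge, under the hook when shut.
- latch (a joint): Rocking angle of the red thumb latch, rad: 0 at rest, 0.32 fully pressed; sprung back. The lid is let go at about 0.15. Takes about 3 N to start and 5 to 6 N to press fully at latch_pad (which sinks about 7 mm). Its hook stands 24 mm above the case's rim, 66 to 80 mm in front of the case's middle, 40 mm wide.
- latch_pad (a point): Centre of the top of the latch's thumb pad (pad 34 mm along the case's x, 46 mm along y), to be pressed straight down; at rest it lies at case frame x -102, y 0, z 42 mm.
- tray: Dark baking tray fixed to the table, 240 (x) x 230 (y) mm, floor 3 mm thick, rim 14 mm high. Origin: centre of its underside.
- wheel: Pastry wheel lying flat: yellow handle 24 wide, 26 mm high, along its x axis from x -70 to +25 mm, then a neck and a flat steel disc, 48 mm diameter, 5 mm thick, centred at x +46 (10 to 16 mm above its underside); 140 mm long in all, about 120 g. Origin: on the underside, midway along; balance point near it; z up. Starts on the tray (underside 3 mm above the table).
- cutter: Round cutter: solid steel disc 64 mm in diameter, 20 mm high, with an upright blue knob of 24 mm diameter on top, reaching from 20 to 50 mm above its underside; 110 g. Origin: centre of the underside, z up along the knob. Starts on the tray.
- shaker: Spice shaker, bystander: aluminium cylinder with red cap, 55 mm diameter, 110 mm high, standing on the tray. Origin: centre of the underside.
- bottle: Green squeeze bottle with yellow cap, bystander: 60 mm diameter, 160 mm high, standing on the table between robot and work. Origin: centre of the underside.
- bowl: Steel bowl, bystander: 124 mm across, 55 mm high, standing at the back between case and tray. Origin: centre of the underside.
Not all that is in view belongs to the job. What is shaped like the cutter but yellow is not meant. Several things look just like the wheel: the one meant starts nearest to the robot's base.

How it is judged:
On the way, in this order (a step that is already met when the one before it is completed fails the run):
1. the thumb latch is pressed by the robot (value of joint latch above 0.1 rad and contact force between the fingers and latch above 1 N).
2. the lid has popped wide open (value of joint lid above 1.6 rad), for 0.1 s.
3. with the lid still open, the wheel lies flat in the long compartment and the cutter stands in the short one, both let go (x of wheel in the frame of long_bay between -0.045 and 0.045 m and y of wheel in the frame of long_bay between -0.035 and 0.035 m and z of wheel in the frame of long_bay between -0.005 and 0.012 m and angle between each of wheel, cutter's own z axis and vertical below 0.2 rad and x of cutter in the frame of short_bay between -0.04 and 0.04 m and y of cutter in the frame of short_bay between -0.02 and 0.02 m and z of cutter in the frame of short_bay between -0.005 and 0.012 m and value of joint lid above 1.2 rad and linear speed of each of wheel, cutter below 0.03 m/s and contact force between the fingers and wheel below 0.2 N and contact force between the fingers and cutter below 0.2 N), for 0.1 s.
At the end, for the whole second after the job is handed in: The lid is shut and held by the latch (within 0.04 rad of shut, the latch sprung back to within 0.06 rad); the wheel lies flat (within 0.2 rad) on the floor of the long compartment and the cutter stands upright (within 0.2 rad) on the floor of the short one, both at rest (value of joint lid below 0.04 rad and value of joint latch below 0.06 rad and x of wheel in the frame of long_bay between -0.045 and 0.045 m and y of wheel in the frame of long_bay between -0.035 and 0.035 m and z of wheel in the frame of long_bay between -0.005 and 0.012 m and angle between each of wheel, cutter's own z axis and vertical below 0.2 rad and x of cutter in the frame of short_bay between -0.04 and 0.04 m and y of cutter in the frame of short_bay between -0.02 and 0.02 m and z of cutter in the frame of short_bay between -0.005 and 0.012 m and linear speed of each of wheel, cutter below 0.03 m/s); the robot touches nothing.
It fails at once if the spice shaker is tipped or pushed more than 30 mm from its place (distance of shaker from where it was at the start of the episode above 0.03 m or angle between shaker's own z axis and vertical above 0.35 rad).
It fails at once if the squeeze bottle is tipped or pushed more than 30 mm from its place (distance of bottle from where it was at the start of the episode above 0.03 m or angle between bottle's own z axis and vertical above 0.35 rad).
It fails at once if the steel bowl is tipped or pushed more than 30 mm from its place (distance of bowl from where it was at the start of the episode above 0.03 m or angle between bowl's own z axis and vertical above 0.35 rad).
It fails at once if the wheel is dropped into the case from more than about 50 mm (falls over the case faster than 1 m/s, out of the fingers) (horizontal distance between wheel and long_bay below 0.12 m and contact force between the fingers and wheel below 0.1 N and linear speed of wheel above 1 m/s).
It fails at once if the cutter is dropped into the case from more than about 50 mm (falls over the case faster than 1 m/s, out of the fingers) (horizontal distance between cutter and short_bay below 0.12 m and contact force between the fingers and cutter below 0.1 N and linear speed of cutter above 1 m/s).
It also fails if it takes over 72 s, if anything falls off the work surface, if the arm or the gripper's body presses on something with over 40 N, if the wrist force passes 120 N, or if a joint passes its speed limit or range.

## Robot

A 7-joint arm with a two-finger parallel gripper is mounted at the origin on the work surface. World frame = base frame: x ahead of the robot, y to its left, z up, the work surface at z = 0. Lengths are in m, angles in rad, forces in N, time in s.
With the tool pointing down it reaches from about 0.4 to 0.85 m from the base axis. Payload 4.5 kg.
Tool frame: the origin (TCP) lies on the centre line of the jaws, within the pads' length; the fingertips stand 19 mm ahead of it and the grasp point (between the pads) is the TCP; z points along the fingers, y is the direction in which the jaws open and shut (so a half turn about z gives the same grasp; the last joint's range is limited). The gripper opens to 85 mm and grips with 20 to 120 N. Pads are 22 mm wide; open, the fingers measure 114 mm over their backs; the gripper's body (76 mm by 85 mm) begins 54 mm behind the grasp point. The pads swing forward as they close: fully open they stand 13 mm farther back than shut.
Start: joints at [1.25, 0.689, -0.195, 1.565, 0.157, 0.902, -0.215], TCP at [0.217, -0.586, 0.25] pointing down, gripper open.
Joint ranges: [-3.01, 3.01], [-0.46, 2.08], [-1.47, 1.51], [0.13, 2.56], [-1, 4.14], [0.04, 2.09], [-2.66, 2.66]. Speed limits (rad/s): [2.57, 2.57, 3.14, 3.14, 3.14, 3.14, 3.14].

## Interface

Orientations are given as [roll, pitch, yaw] about the fixed x, y, z axes, in that order (R = Rz(yaw) Ry(pitch) Rx(roll)).
In Python, from station import env gives the robot as it stands.
- The arm moves only by the tool drive_tool, never from a script. Its argument "deltas" is text: rows parted by semicolons, each of 7 numbers parted by spaces: the opening, from 0 (shut) to 1 (fully open), then the shift along the tool's x, y, z in units of 50 cm (1.0 is 50 cm), then the turn, a rotation vector about the tool's x, y, z in units of 60 degrees (1.0 is 60 degrees). In form: hand dx dy dz ax ay az; .... A call has 1 to 10 rows; each row is the pose to reach, as a shift and turn from the pose commanded when the call began, along the tool's axes at that moment; what a row does not reach only later rows make up. A row lasts 1/10 s, in which the tool goes at most 50 mm and 8.59 degrees, less where a joint would pass 70% of its speed; a pose out of reach is approached as far as the arm can. A call with a number of a shift or a turn outside -1 to 1 is refused whole. A call with a gripper value outside its range is refused whole. The fingers move at their own pace and stop on an object; the grip force is fixed at half the most. Time passes only in rows, so rows that repeat a pose let the fingers close. It gives the time, the measured TCP pose, the force and the opening at its end, in the units of the state.
- env.state(): the state, without advancing time (a new reading comes with each control period).
- env.snapshot(name): name is "side" or "top" or "wrist"; returns a dict with "color" (420x560x3 uint8, red, green, blue), "camera_matrix" (3x3 intrinsics, pixels), "distortion" ([k1, k2, p1, p2, k3] as OpenCV has them; the pictures are not rectified), "R" (3x3) and "t" (3): a world point X has camera coordinates R X + t. Camera axes: x right, y down, z forward; pixel columns grow to the right and rows downward; lengths in m; the calibration is good to about 2 mm. A picture is of the moment at which its call begins. There is no depth.
- env.close_job(): hands the job in, once; it reports no verdict.
The state is a dict: "time": time; "joint_pos": joint angles; "joint_velocities": joint speeds; "joint_efforts": joint torques, N m; "eef_pos": TCP position; "orientation": TCP orientation; "contact_force": force on the tool from outside, world axes, zero at the start; "wrist_torque": the same for the moment, N m; "opening": finger opening in m.
Only numpy, scipy, OpenCV 4.12 (cv2) and the standard library are available. Lean on these libraries where they do the work, as an engineer would, in place of code of your own. Each camera call takes 0.05 s, during which the arm holds its last target. There are 200 camera calls.

## Working session

There is one attempt and no reset: what is moved stays moved. The work goes in short steps, Python scripts to look and compute and a tool call to move; the robot and the scene stay as the last step left them, time stands still between calls to the robot, and variables do not carry over. Pictures are saved under pics/ and viewed, about 8 in all and at most 12, crops included, and the job is handed in when it is done.

Besides the shell and the picture viewer there is one more tool, called after "Emit:" by a JSON object that holds its "api" and its "payload". drive_tool: Moves the arm, as the interface text tells. Shifts and turns lie within -1 to 1; 1 stands for 50 cm of shift or 60 degrees of turn. Its arguments: {"type":"object","properties":{"deltas":{"type":"string"}},"required":["deltas"]}

```bash
ls; mkdir -p pics; python3 - <<'E'
from station import env
import cv2,pickle
s=env.state();print({k:s[k] for k in('time','eef_pos','orientation','opening')})
d={}
for n in("top","side"):
    p=env.snapshot(n);d[n]=p;cv2.imwrite(f"pics/{n}0.png",p["color"][:,:,::-1])
    print(n,p["camera_matrix"],p["distortion"],p["R"],p["t"])
pickle.dump(d,open("s0.pkl","wb"))
E
```

```text
pics
{'time': 0.0, 'eef_pos': array([ 0.21687443, -0.58550195,  0.24948296]), 'orientation': array([-3.13976200e+00,  1.48591321e-04,  3.54923534e-01]), 'opening': 0.08552817038653171}
top [[503.69432081   0.         288.96995514]
 [  0.         503.69432081 212.19745648]
 [  0.           0.           1.        ]] [0.02737059 0.         0.         0.         0.        ] [[-8.72142493e-03 -9.99961960e-01 -1.20426961e-04]
 [-9.96864395e-01  8.70388051e-03 -7.86487171e-02]
 [ 7.86467736e-02 -5.65879534e-04 -9.96902385e-01]] [-0.11216234  0.55363027  1.50760843]
side [[519.10493324   0.         279.78441476]
 [  0.         519.10493324 203.11677628]
 [  0.           0.           1.        ]] [-0.1711722  0.         0.         0.         0.       ] [[-0.75305058 -0.65770318 -0.01847549]
 [-0.40757784  0.48834014 -0.7716244 ]
 [ 0.51652215 -0.57354201 -0.63581006]] [0.34526981 0.32644051 1.13426617]
```

View pics/top0.png

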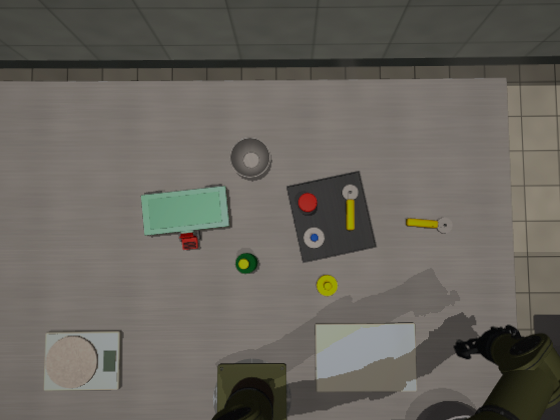

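View pics/side0.png

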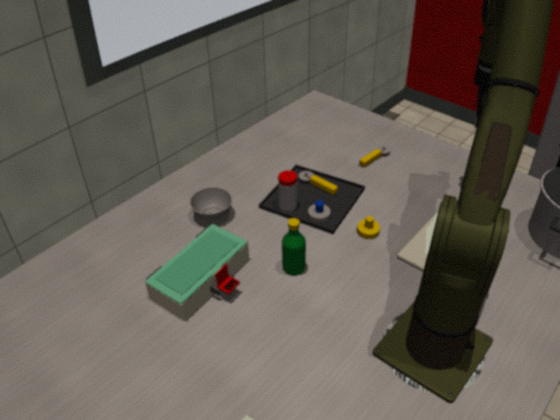

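The top view shows the case at about (186,211) with its latch at (190,241). The tray is at (331,217), with the wheel at (350,205), the cutter at (314,238) and the shaker at (307,203). The bottle is at (247,264) and the bowl at (250,158). A decoy wheel lies at (430,223) and a yellow cutter at (327,286). The tray wheel is the one nearest the base.

```bash
cat > h.py <<'E'
import numpy as np,cv2,pickle
def ray(p,uv):
    n=cv2.undistortPoints(np.array([[uv]],float),p["camera_matrix"],np.array(p["distortion"]))[0,0]
    R,t=np.array(p["R"]),np.array(p["t"]); return -R.T@t, R.T@np.array([n[0],n[1],1])
def onz(p,uv,z):
    c,d=ray(p,uv); return c+d*(z-c[2])/d[2]
def tri(obs):
    A=np.zeros((3,3));b=np.zeros(3)
    for p,uv in obs:
        c,d=ray(p,uv);d/=np.linalg.norm(d);M=np.eye(3)-np.outer(d,d);A+=M;b+=M@c
    return np.linalg.solve(A,b)
def proj(p,X):
    return cv2.projectPoints(np.array(X,float).reshape(-1,1,3),cv2.Rodrigues(np.array(p["R"]))[0],np.array(p["t"]),p["camera_matrix"],np.array(p["distortion"]))[0][:,0]
def mask(p,lo,hi,box):
    h=cv2.cvtColor(p["color"],cv2.COLOR_RGB2HSV);m=cv2.inRange(h,lo,hi)
    o=np.zeros_like(m);x0,y0,x1,y1=box;o[y0:y1,x0:x1]=m[y0:y1,x0:x1];return o
def cen(m):
    n,l,s,c=cv2.connectedComponentsWithStats(m);i=1+np.argmax(s[1:,4]);return c[i],s[i,4],(l==i).astype(np.uint8)
E
python3 - <<'E'
from h import *
np.set_printoptions(precision=4,suppress=True)
d=pickle.load(open("s0.pkl","rb"));T,S=d["top"],d["side"]
def rect(m):
    c=cv2.findContours(m,cv2.RETR_EXTERNAL,cv2.CHAIN_APPROX_NONE)[0];c=max(c,key=len);return cv2.boxPoints(cv2.minAreaRect(c))
Y=((22,120,90),(35,255,255));G=((65,40,60),(95,255,255));B=((105,120,60),(125,255,255));Rd=((0,150,80),(8,255,255))
for nm,c,bt,bs,z in(("handle",Y,(335,175,368,240),(300,165,345,200),.029),("knob",B,(300,225,330,250),(305,195,335,220),.053),("lid",G,(130,180,235,240),(140,220,255,310),.066),("latch",Rd,(175,230,205,255),(205,260,245,300),.05),("shakercap",Rd,(295,190,320,215),(270,165,305,190),.11),("bottle cap",Y,(235,255,258,275),(280,215,310,235),.16)):
    a,na,ma=cen(mask(T,*c,bt));b,nb,mb=cen(mask(S,*c,bs))
    print(nm,a,na,b,nb,"tri",tri([(T,a),(S,b)]),"onz",onz(T,a,z))
    if nm in("handle","lid"):
        q=rect(ma);P=np.array([onz(T,u,z) for u in q]);e=P[1]-P[0],P[2]-P[1];print(P[:,:2],[(np.linalg.norm(v),np.degrees(np.arctan2(v[1],v[0]))) for v in e],P.mean(0))
im=T["color"][140:290,120:390,::-1];cv2.imwrite("pics/c1.png",cv2.resize(im,None,fx=2.96,fy=2.96,interpolation=cv2.INTER_CUBIC))
E
```

```text
handle [350.1946 214.4864] 257 [323.8594 182.6562] 192 tri [ 0.544  -0.3022  0.0249] onz [ 0.5435 -0.3018  0.029 ]
[[ 0.5906 -0.29  ]
 [ 0.5904 -0.3142]
 [ 0.4996 -0.3124]
 [ 0.4998 -0.2884]] [(np.float64(0.024195957350429335), np.float64(-90.51042964974441)), (np.float64(0.09085155549113041), np.float64(178.91737640169728))] [ 0.5451 -0.3012  0.029 ]
knob [313.9024 237.0976] 41 [319.2549 202.9412] 51 tri [ 0.4758 -0.1901  0.0521] onz [ 0.4755 -0.1902  0.053 ]
lid [184.5465 210.4137] 3466 [195.6014 262.8835] 3555 tri [0.5599 0.1943 0.0584] onz [0.5571 0.1906 0.066 ]
[[0.605  0.3226]
 [0.63   0.0721]
 [0.5063 0.0588]
 [0.4818 0.3077]] [(np.float64(0.2517241069179665), np.float64(-84.29125718778288)), (np.float64(0.12443312172510697), np.float64(-173.87102034470792))] [0.5558 0.1903 0.066 ]
latch [188.6879 239.763 ] 173 [226.8701 284.2143] 154 tri [0.4703 0.1827 0.0359] onz [0.471 0.181 0.05 ]
shakercap [307.031  202.0103] 290 [287.5372 176.1436] 188 tri [ 0.5744 -0.1689  0.1109] onz [ 0.5745 -0.1689  0.11  ]
bottle cap [243.2892 263.5422] 83 [293.4    221.9333] 90 tri [0.4022 0.0098 0.1587] onz [0.4018 0.0094 0.16  ]
```

View pics/c1.png

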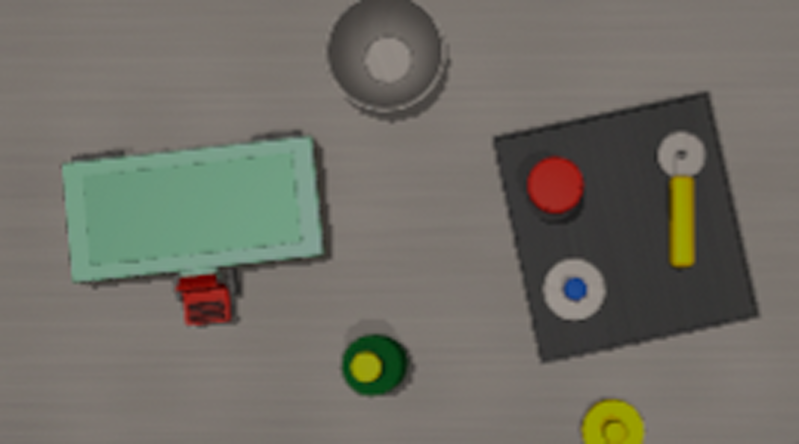

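```bash
cat >> h.py <<'E'
from scipy.spatial.transform import Rotation as Ro
def go(env,xyz,yaw_deg,rpy=None):
    s=env.state();R0=Ro.from_euler('xyz',s["orientation"]);R1=Ro.from_euler('xyz',[np.pi,0,np.radians(yaw_deg)])
    a=R0.inv().apply(np.array(xyz)-s["eef_pos"])/.5;b=(R0.inv()*R1).as_rotvec()/np.radians(60)
    print("d",np.round(a,3),"r",np.round(b,3),"rows>=%.1f"%max(np.linalg.norm(a)*10,np.linalg.norm(b)*60/8.59))
def st(env):
    s=env.state();print("t%.2f"%s["time"],"p",np.round(s["eef_pos"],4),"rpy",np.round(np.degrees(s["orientation"]),2),"F",np.round(s["contact_force"],1),"op%.4f"%s["opening"],"j",np.round(s["joint_pos"],2))
C=np.array([.5565,.1905]);CY=6.0
def case(x,y): 
    c,s=np.cos(np.radians(CY)),np.sin(np.radians(CY));return C+np.array([c*x-s*y,s*x+c*y])
E
python3 - <<'E'
from h import *
from station import env
d=pickle.load(open("s0.pkl","rb"));T,S=d["top"],d["side"]
# crop scale 2.96 -> full pixel checks (crop px -> full)
f=lambda u,v:(120+(u+.5)/2.96-.5,140+(v+.5)/2.96-.5)
print("disc",onz(T,f(682,155),.016),"cutter disc",onz(T,f(575,289),.023),"bowl",onz(T,f(386,53),.055))
print("pad",onz(T,f(208,307),.042),case(-.102,0),"long",case(0,.042),"short",case(0,-.081))
for n,p in(("T",T),("S",S)):
    q=[list(case(x,y))+[z] for x,y,z in((-.06,-.125,.066),(-.06,.125,.066),(.06,.125,.066),(.06,-.125,.066),(-.102,0,.042))];print(n,proj(p,q).round(1).tolist())
go(env,(.5,-.25,.26),6)
E
```

```text
disc [ 0.61327012 -0.3042697   0.016     ] cutter disc [ 0.4757804  -0.19172999  0.023     ] bowl [ 0.71509641 -0.00193456  0.055     ]
pad [0.46044311 0.17875845 0.042     ] [0.45505877 0.1798381 ] long [0.5521098  0.23226992] short [0.56496681 0.10994373]
T [[228.9, 226.0], [144.0, 235.7], [140.3, 195.3], [224.7, 185.8], [189.6, 245.2]]
S [[248.7, 241.1], [181.6, 303.8], [145.2, 281.2], [213.0, 223.6], [231.3, 284.9]]
d [ 0.764 -0.433 -0.02 ] r [-0.002  0.     0.239] rows>=8.8
```

Emit:
{"api": "drive_tool", "payload": {"deltas": "0 0.764 -0.433 -0.02 0 0 0.239; 0 0.764 -0.433 -0.02 0 0 0.239; 0 0.764 -0.433 -0.02 0 0 0.239; 0 0.764 -0.433 -0.02 0 0 0.239; 0 0.764 -0.433 -0.02 0 0 0.239; 0 0.764 -0.433 -0.02 0 0 0.239; 0 0.764 -0.433 -0.02 0 0 0.239; 0 0.764 -0.433 -0.02 0 0 0.239; 0 0.764 -0.433 -0.02 0 0 0.239; 0 0.764 -0.433 -0.02 0 0 0.239"}}

```text
time: 1.1
eef_pos: [0.505, -0.243, 0.2602]
orientation: [-3.138, -0.004, 0.116]
contact_force: [0.8, -0.3, 0.0]
opening: 0.0002
```

```bash
python3 - <<'E'
from h import *
from station import env
st(env);p=env.snapshot("wrist");pickle.dump(p,open("w1.pkl","wb"));cv2.imwrite("pics/w1.png",p["color"][:,:,::-1])
go(env,(*case(-.108,0),.25),6)
print(proj(p,[(.4757,-.191,.053),(.5451,-.3012,.029),(.6133,-.3043,.016)]))
E
```

```text
t1.10 p [ 0.505  -0.243   0.2602] rpy [-179.77   -0.23    6.66] F [ 0.8 -0.3  0. ] op0.0002 j [ 0.42  0.59 -0.09  1.76  0.06  0.8  -1.15]
d [-0.011 -0.858  0.021] r [-0.002 -0.001  0.007] rows>=8.6
[[233.36138971 206.11116278]
 [336.34048722 153.60303252]
 [347.35908186  91.84455305]]
```

View pics/w1.png

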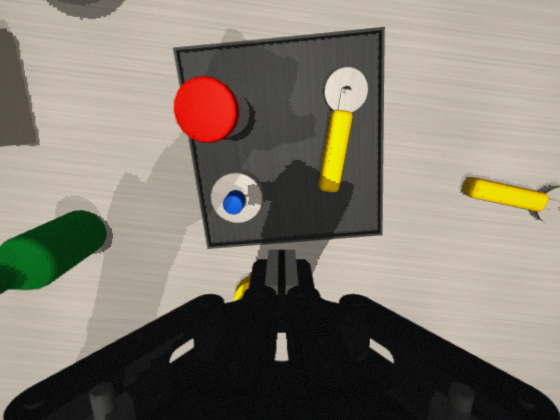

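The wrist view shows the knob at (234,203), the handle at (335,150) and the disc at (346,90). All are within 3 px of the predictions from the top view, so the positions agree. On to the latch.

Emit:
{"api": "drive_tool", "payload": {"deltas": "0 -0.01 -0.858 0.02 0 0 0.007; 0 -0.01 -0.858 0.02 0 0 0.007; 0 -0.01 -0.858 0.02 0 0 0.007; 0 -0.01 -0.858 0.02 0 0 0.007; 0 -0.01 -0.858 0.02 0 0 0.007; 0 -0.01 -0.858 0.02 0 0 0.007; 0 -0.01 -0.858 0.02 0 0 0.007; 0 -0.01 -0.858 0.02 0 0 0.007; 0 -0.01 -0.858 0.02 0 0 0.007; 0 -0.01 -0.858 0.02 0 0 0.007"}}

```text
time: 2.15
eef_pos: [0.4497, 0.18, 0.2501]
orientation: [-3.139, -0.0, 0.104]
contact_force: [0.1, 0.4, -0.2]
opening: 0.0001
```

```bash
python3 - <<'E'
from h import *
from station import env
env.snapshot("side");env.snapshot("side");st(env);p=env.snapshot("wrist");cv2.imwrite("pics/w2.png",p["color"][:,:,::-1]);pickle.dump(p,open("w2.pkl","wb"))
q=[list(case(x,y))+[z] for x,y,z in((-.06,-.125,.066),(-.06,.125,.066),(.06,.125,.066),(.06,-.125,.066),(-.102,0,.042))];print(proj(p,q).round(1).tolist())
G=((65,40,60),(95,255,255))
m=mask(p,*G,(0,0,560,420));_,a,m=cen(m);c=max(cv2.findContours(m,0,1)[0],key=len);print(a,cv2.approxPolyDP(c,6,True)[:,0].tolist())
go(env,(*case(-.108,0),.075),6)
E
```

```text
t2.25 p [0.4503 0.1747 0.25  ] rpy [1.7992e+02 4.0000e-02 5.5500e+00] F [ 0.2 -0.4  0.7] op0.0001 j [-0.45  0.51 -0.03  1.99  0.03  0.65 -1.97]
[[402.5, 142.7], [149.4, 144.6], [130.2, 3.6], [418.2, 1.4], [276.8, 180.6]]
37931 [[415, 1], [131, 2], [148, 139], [294, 148], [293, 140], [399, 139]]
d [-0.002 -0.012  0.35 ] r [ 0.002  0.001 -0.01 ] rows>=3.5
```

View pics/w2.png

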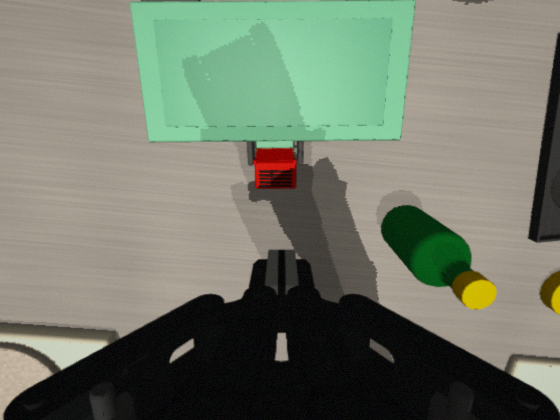

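The wrist view shows the lid corners at (149,142) and (401,139) and the latch pad at (276,178). That is about 2 mm farther out in +x than my estimate, so I've corrected the case centre to suit.

```bash
sed -i 's/C=np.array(\[.5565,.1905\])/C=np.array([.5583,.1913])/' h.py; python3 - <<'E'
from h import *
from station import env
st(env);go(env,(*case(-.108,0),.07),6)
E
```

```text
t2.30 p [0.4506 0.1737 0.2501] rpy [1.799e+02 4.000e-02 5.420e+00] F [-0.7 -0.3  0.2] op-0.0001 j [-0.45  0.51 -0.03  1.99  0.03  0.65 -1.97]
d [ 0.002 -0.013  0.36 ] r [ 0.002  0.001 -0.01 ] rows>=3.6
```

Emit:
{"api": "drive_tool", "payload": {"deltas": "0 0.002 -0.013 0.1 0 0 -0.01; 0 0.002 -0.013 0.2 0 0 -0.01; 0 0.002 -0.013 0.28 0 0 -0.01; 0 0.002 -0.013 0.33 0 0 -0.01; 0 0.002 -0.013 0.36 0 0 -0.01; 0 0.002 -0.013 0.36 0 0 -0.01; 0 0.002 -0.013 0.36 0 0 -0.01"}}

```text
time: 3.0
eef_pos: [0.4513, 0.1806, 0.0706]
orientation: [3.14, -0.0, 0.105]
contact_force: [0.3, -0.3, 1.1]
opening: -0.0002
```

Emit:
{"api": "drive_tool", "payload": {"deltas": "0 0 0 0.01 0 0 0; 0 0 0 0.02 0 0 0; 0 0 0 0.03 0 0 0; 0 0 0 0.036 0 0 0; 0 0 0 0.036 0 0 0; 0 0 0 0.036 0 0 0"}}

```text
time: 3.6
eef_pos: [0.4515, 0.1823, 0.0533]
orientation: [-3.142, -0.002, 0.107]
contact_force: [-0.5, -0.7, 12.7]
opening: 0.0002
```

Emit:
{"api": "drive_tool", "payload": {"deltas": "0.3 -0.02 0 -0.1 0 0 0; 0.3 -0.04 0 -0.2 0 0 0; 0.3 -0.04 0 -0.3 0 0 0; 0.3 -0.04 0 -0.4 0 0 0; 0.3 -0.04 0 -0.44 0 0 0; 0.3 -0.04 0 -0.44 0 0 0; 0.3 -0.04 0 -0.44 0 0 0; 0.3 -0.04 0 -0.44 0 0 0; 0.3 -0.04 0 -0.44 0 0 0"}}

```text
time: 4.5
eef_pos: [0.4301, 0.1798, 0.2709]
orientation: [3.14, 0.003, 0.108]
contact_force: [0.7, -0.9, -0.4]
opening: 0.0255
```

```bash
python3 - <<'E'
from h import *
from station import env
st(env);p=env.snapshot("wrist");q=env.snapshot("side");pickle.dump((p,q),open("w3.pkl","wb"))
a=p["color"];b=q["color"]
cv2.imwrite("pics/w3.png",cv2.resize(np.hstack([a,b])[:,:,::-1],(800,300)))
# lid open check: project expected open-lid corners
th=1.75
pts=[[*case(.06-np.cos(th)*.12,y),.06+np.sin(th)*.12] for y in(-.125,.125)]
print(proj(q,pts),proj(p,pts))
go(env,(.56,-.302,.26),-2)
E
```

```text
t4.50 p [0.4301 0.1798 0.2709] rpy [179.93   0.18   6.18] F [ 0.7 -0.9 -0.4] op0.0255 j [-0.47  0.45 -0.03  2.    0.02  0.69 -1.98]
[[201.57048349 187.39874985]
 [128.68506344 243.71834971]] [[ 520.3712043  -152.43335395]
 [  51.48983439 -155.28101525]]
d [0.154 0.986 0.023] r [0.001 0.002 0.136] rows>=10.0
```

View pics/w3.png

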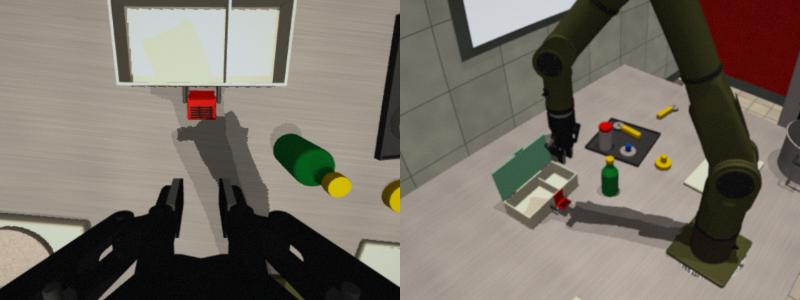

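Both views show the lid standing open, leaning past upright, with the cross wall visible inside. Next, the wheel.

Emit:
{"api": "drive_tool", "payload": {"deltas": "0.6 0.154 0.3 0.02 0 0 -0.1; 0.6 0.154 0.986 0.02 0 0 0.136; 0.6 0.154 0.986 0.02 0 0 0.136; 0.6 0.154 0.986 0.02 0 0 0.136; 0.6 0.154 0.986 0.02 0 0 0.136; 0.6 0.154 0.986 0.02 0 0 0.136; 0.6 0.154 0.986 0.02 0 0 0.136; 0.6 0.154 0.986 0.02 0 0 0.136; 0.6 0.154 0.986 0.02 0 0 0.136; 0.6 0.154 0.986 0.02 0 0 0.136"}}

```text
time: 5.6
eef_pos: [0.5599, -0.3017, 0.2614]
orientation: [-3.141, 0.001, -0.035]
contact_force: [1.0, 0.8, 0.3]
opening: 0.0511
```

Emit:
{"api": "drive_tool", "payload": {"deltas": "0.6 0 0 0 0 0 0; 0.6 0 0 0 0 0 0; 0.6 0 0 0 0 0 0"}}

```text
time: 5.9
eef_pos: [0.5599, -0.2981, 0.2616]
orientation: [-3.14, 0.001, -0.033]
contact_force: [0.2, 0.1, -0.5]
opening: 0.0513
```

```bash
python3 - <<'E'
from h import *
from station import env
st(env);p=env.snapshot("wrist");w1=pickle.load(open("w1.pkl","rb"));T=pickle.load(open("s0.pkl","rb"))["top"]
Y=((20,120,80),(35,255,255))
a,n,m=cen(mask(p,*Y,(150,0,400,260)));print(a,n)
c=max(cv2.findContours(m,0,1)[0],key=len);q=cv2.boxPoints(cv2.minAreaRect(c));P=np.array([onz(p,u,.029) for u in q]);print(P.round(4).tolist(),P.mean(0))
b,_,mt=cen(mask(T,*Y,(335,175,368,240)));print("tri",tri([(p,a),(T,b)]),"pred px",proj(p,[(.5451,-.3012,.029),(.6133,-.3043,.016)]))
for i in range(2):
  e=P[(1,2)[i]]-P[(0,1)[i]];print(np.linalg.norm(e),np.degrees(np.arctan2(e[1],e[0])))
cv2.imwrite("pics/w4.png",p["color"][:,:,::-1]);go(env,(.565,-.3022,.12),-2)
E
```

```text
t5.90 p [ 0.5599 -0.2981  0.2616] rpy [-1.7989e+02  7.0000e-02 -1.9000e+00] F [ 0.2  0.1 -0.5] op0.0513 j [ 0.43  0.69 -0.03  1.53  0.02  0.93 -1.2 ]
[284.35294118 188.7461996 ] 1513
[[0.5937, -0.2904, 0.029], [0.593, -0.3134, 0.029], [0.5007, -0.3116, 0.029], [0.5015, -0.2867, 0.029]] [ 0.54719088 -0.30051492  0.029     ]
tri [ 0.54537866 -0.30236935  0.01255262] pred px [[284.62092924 192.57070246]
 [285.45098241 133.48555242]]
0.023096946104767306 -91.8642834235285
0.09231376888571655 178.83728711942837
d [0.01  0.009 0.284] r [-0.002  0.001  0.003] rows>=2.8
```

View pics/w4.png

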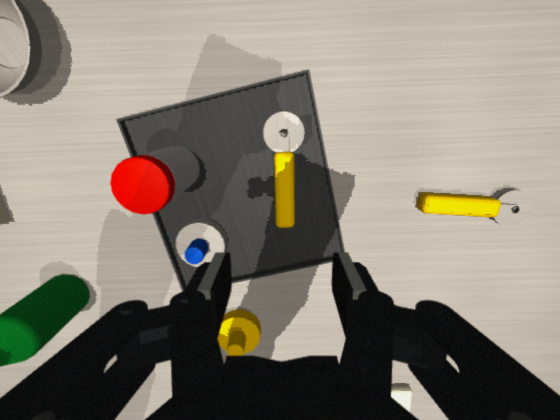

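The handle shows at (285,190) and the disc at (284,132), with the jaws straddling the line to them, so I can descend.

Emit:
{"api": "drive_tool", "payload": {"deltas": "0.6 0.014 0.007 0.1 0 0 0; 0.6 0.014 0.007 0.2 0 0 0; 0.6 0.014 0.007 0.28 0 0 0; 0.6 0.014 0.007 0.34 0 0 0; 0.6 0.014 0.007 0.39 0 0 0; 0.6 0.014 0.007 0.43 0 0 0; 0.6 0.014 0.007 0.455 0 0 0; 0.6 0.014 0.007 0.471 0 0 0; 0.6 0.014 0.007 0.471 0 0 0; 0.6 0.014 0.007 0.471 0 0 0"}}

```text
time: 6.95
eef_pos: [0.5675, -0.3036, 0.0277]
orientation: [3.141, -0.001, -0.034]
contact_force: [0.5, -0.5, 1.0]
opening: 0.0513
```

Emit:
{"api": "drive_tool", "payload": {"deltas": "0 0 0 0 0 0 0; 0 0 0 0 0 0 0; 0 0 0 0 0 0 0; 0 0 0 0 0 0 0; 0 0 0 0 0 0 0; 0 0 0 0 0 0 0"}}

```text
time: 7.55
eef_pos: [0.5677, -0.3039, 0.0281]
orientation: [3.141, -0.002, -0.035]
contact_force: [-1.2, -0.3, 6.6]
opening: 0.0228
```

Emit:
{"api": "drive_tool", "payload": {"deltas": "0 0 0 -0.02 0 0 0; 0 0 0 -0.06 0 0 0; 0 0 0 -0.12 0 0 0; 0 0 0 -0.2 0 0 0; 0 0 0 -0.28 0 0 0; 0 0 0 -0.36 0 0 0; 0 0 0 -0.42 0 0 0; 0 0 0 -0.46 0 0 0; 0 0 0 -0.46 0 0 0; 0 0 0 -0.46 0 0 0"}}

```text
time: 8.55
eef_pos: [0.5663, -0.3033, 0.2565]
orientation: [-3.141, 0.001, -0.035]
contact_force: [0.8, -0.1, -1.5]
opening: 0.0228
```

```bash
python3 - <<'E'
from h import *
from station import env
st(env);p=env.snapshot("wrist");cv2.imwrite("pics/w5.png",p["color"][:,:,::-1])
q=env.snapshot("side");pickle.dump((p,q),open("w5.pkl","wb"))
print("long",case(-.012,.042),"short",case(-.008,-.081))
go(env,(*case(-.012,.042),.26),94.5)
E
```

```text
t8.55 p [ 0.5663 -0.3033  0.2565] rpy [-1.7999e+02  4.0000e-02 -1.9900e+00] F [ 0.8 -0.1 -1.5] op0.0228 j [ 0.43  0.7  -0.02  1.51  0.02  0.93 -1.2 ]
long [0.54197554 0.23181558] short [0.55881063 0.1099075 ]
d [-0.084 -1.067 -0.008] r [-4.000e-03  1.000e-03 -1.608e+00] rows>=11.2
```

View pics/w5.png

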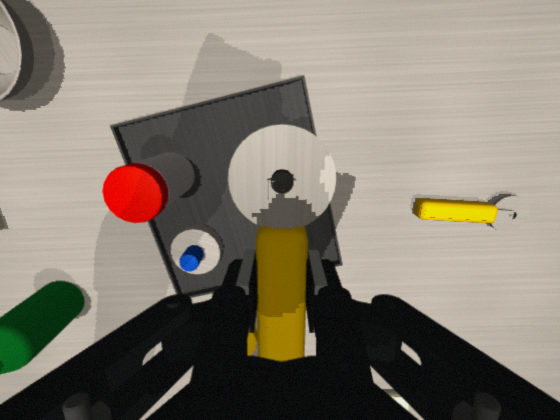

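The wheel is held square in the jaws, with its disc centred at (282,180) and in line with the tool. Carrying it to the case in two steps.

Emit:
{"api": "drive_tool", "payload": {"deltas": "0 -0.01 -0.1 -0.02 0 0 -0.1; 0 -0.02 -0.2 -0.02 0 0 -0.2; 0 -0.03 -0.3 -0.02 0 0 -0.3; 0 -0.04 -0.4 -0.02 0 0 -0.4; 0 -0.05 -0.5 -0.02 0 0 -0.5; 0 -0.06 -0.6 -0.02 0 0 -0.6; 0 -0.07 -0.7 -0.02 0 0 -0.7; 0 -0.075 -0.8 -0.02 0 0 -0.8; 0 -0.08 -0.9 -0.02 0 0 -0.9; 0 -0.084 -0.98 -0.02 0 0 -1"}}

```text
time: 9.65
eef_pos: [0.5405, 0.1904, 0.2654]
orientation: [-3.139, 0.001, 1.019]
contact_force: [1.4, -0.1, -2.1]
opening: 0.0225
```

Emit:
{"api": "drive_tool", "payload": {"deltas": "0 0 0 0 0 0 -0.1; 0 0 0 0 0 0 -0.2; 0 0 0 0 0 0 -0.3; 0 0 0 0 0 0 -0.4; 0 0 0 0 0 0 -0.5; 0 0 0 0 0 0 -0.6; 0 0 0 0 0 0 -0.633; 0 0 0 0 0 0 -0.633; 0 0 0 0 0 0 -0.633"}}

```text
time: 10.55
eef_pos: [0.5416, 0.1874, 0.2662]
orientation: [-3.14, 0.0, 1.674]
contact_force: [0.4, 0.1, -0.5]
opening: 0.0229
```

```bash
python3 - <<'E'
from h import *
from station import env
p5=pickle.load(open("w5.pkl","rb"))[0];print("disc rel TCP then",onz(p5,(282,180),.2565-.025+.016)-np.array([.5663,-.3033,.2565]))
st(env);p=env.snapshot("wrist");cv2.imwrite("pics/w6.png",p["color"][:,:,::-1]);pickle.dump(p,open("w6.pkl","wb"))
# expected case rim corners and cross wall
names=[(-.06,-.125,.06),(-.06,.125,.06),(.06,.125,.06),(.06,-.125,.06),(-.056,-.039,.044),(.056,-.039,.044),(-.102,0,.042)]
print(proj(p,[[*case(x,y),z] for x,y,z in names]).round(1).tolist())
go(env,(*case(-.012,.042),.26),96)
E
```

```text
disc rel TCP then [ 0.04682558 -0.00181451 -0.009     ]
t10.55 p [0.5416 0.1874 0.2662] rpy [-1.7994e+02  2.0000e-02  9.5900e+01] F [ 0.4  0.1 -0.5] op0.0229 j [-0.13  0.63 -0.48  1.7   0.36  0.9  -0.65]
[[246.5, 284.2], [237.6, 59.1], [360.0, 58.8], [344.7, 284.1], [248.9, 213.2], [342.9, 213.1], [208.2, 180.7]]
d [0.088 0.01  0.013] r [-0.001  0.    -0.001] rows>=0.9
```

View pics/w6.png

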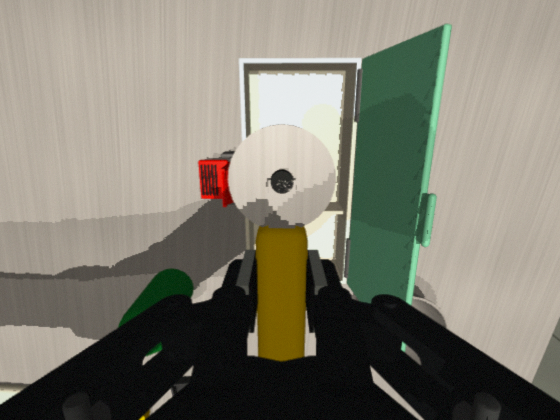

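The rim corners sit at (239,60) and (360,59), and the cross wall is at row ~212, matching the model within 2 px. The wheel still lies true in the jaws, so I'm lowering it.

Emit:
{"api": "drive_tool", "payload": {"deltas": "0 0.05 0.01 0.05 0 0 0; 0 0.088 0.01 0.1 0 0 0; 0 0.088 0.01 0.15 0 0 0; 0 0.088 0.01 0.2 0 0 0; 0 0.088 0.01 0.25 0 0 0; 0 0.088 0.01 0.3 0 0 0; 0 0.088 0.01 0.34 0 0 0; 0 0.088 0.01 0.37 0 0 0; 0 0.088 0.01 0.39 0 0 0; 0 0.088 0.01 0.4 0 0 0"}}

```text
time: 11.6
eef_pos: [0.5422, 0.2319, 0.0662]
orientation: [-3.141, 0.0, 1.675]
contact_force: [0.9, -0.4, -1.3]
opening: 0.0227
```

Emit:
{"api": "drive_tool", "payload": {"deltas": "0 0 0 0.02 0 0 0; 0 0 0 0.04 0 0 0; 0 0 0 0.055 0 0 0; 0 0 0 0.064 0 0 0; 0 0 0 0.069 0 0 0; 0 0 0 0.069 0 0 0; 0 0 0 0.069 0 0 0"}}

```text
time: 12.3
eef_pos: [0.5425, 0.232, 0.0325]
orientation: [3.141, -0.0, 1.675]
contact_force: [0.4, -0.2, -0.8]
opening: 0.0228
```

Emit:
{"api": "drive_tool", "payload": {"deltas": "0 0 0 0.003 0 0 0; 0 0 0 0.006 0 0 0; 0 0 0 0.006 0 0 0; 0 0 0 0.006 0 0 0"}}

```text
time: 12.7
eef_pos: [0.543, 0.2321, 0.0295]
orientation: [3.14, -0.0, 1.675]
contact_force: [1.6, 0.9, -0.9]
opening: 0.0228
```

Emit:
{"api": "drive_tool", "payload": {"deltas": "0.3 0 0 0 0 0 0; 0.5 0 0 0 0 0 0; 0.5 0 0 0 0 0 0; 0.5 0 0 0 0 0 0; 0.5 0 0 0 0 0 0"}}

```text
time: 13.2
eef_pos: [0.5486, 0.2334, 0.032]
orientation: [3.13, -0.003, 1.674]
contact_force: [11.7, 0.6, 8.0]
opening: 0.0426
```

Emit:
{"api": "drive_tool", "payload": {"deltas": "0.5 0 0 -0.03 0 0 0; 0.5 0 0 -0.08 0 0 0; 0.5 0 0 -0.16 0 0 0; 0.5 0 0 -0.24 0 0 0; 0.5 0 0 -0.32 0 0 0; 0.5 0 0 -0.4 0 0 0; 0.5 0 0 -0.46 0 0 0; 0.5 0 0 -0.46 0 0 0; 0.5 0 0 -0.46 0 0 0"}}

```text
time: 14.1
eef_pos: [0.5413, 0.2316, 0.2596]
orientation: [-3.141, 0.001, 1.676]
contact_force: [-0.1, 0.0, -0.7]
opening: 0.0428
```

```bash
python3 - <<'E'
from h import *
from station import env
st(env);p=env.snapshot("wrist");cv2.imwrite("pics/w7.png",p["color"][:,:,::-1]);pickle.dump(p,open("w7.pkl","wb"))
a,n,m=cen(mask(p,(20,120,80),(35,255,255),(200,50,400,400)));print(a,n,"exp",proj(p,[[*case(-.012,.042-.0225),.03],[*case(-.012,.042+.046),.02]]))
print(onz(p,a,.03),case(-.012,.0195))
go(env,(.4757,-.191,.25),6)
E
```

```text
t14.10 p [0.5413 0.2316 0.2596] rpy [-1.7996e+02  3.0000e-02  9.6030e+01] F [-0.1  0.  -0.7] op0.0428 j [-0.21  0.66 -0.48  1.66  0.37  0.92 -0.72]
[283.38287671 195.59520548] 1460 exp [[282.01788202 199.71164762]
 [282.09958594 140.73863376]]
[0.54540847 0.21468534 0.03      ] [0.54432743 0.20943884]
d [-0.826 -0.219  0.019] r [-1.0e-03  3.0e-03  1.5e+00] rows>=10.5
```

View pics/w7.png

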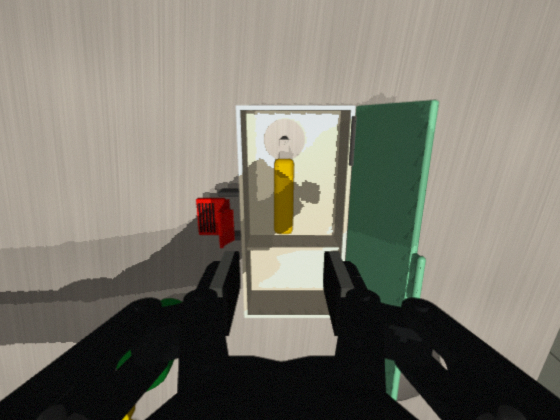

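The wheel lies flat in the long compartment, with its handle centred at (284,196) and its disc at (285,138). Next, the cutter, keeping yaw at 96°.

Emit:
{"api": "drive_tool", "payload": {"deltas": "0.5 -0.826 -0.219 0.02 0 0 0; 0.5 -0.826 -0.219 0.02 0 0 0; 0.5 -0.826 -0.219 0.02 0 0 0; 0.5 -0.826 -0.219 0.02 0 0 0; 0.5 -0.826 -0.219 0.02 0 0 0; 0.5 -0.826 -0.219 0.02 0 0 0; 0.5 -0.826 -0.219 0.02 0 0 0; 0.5 -0.826 -0.219 0.02 0 0 0; 0.5 -0.826 -0.219 0.02 0 0 0; 0.5 -0.826 -0.219 0.02 0 0 0"}}

```text
time: 15.15
eef_pos: [0.4732, -0.1956, 0.2471]
orientation: [-3.135, 0.001, 1.666]
contact_force: [-0.3, 0.4, -0.3]
opening: 0.0428
```

Emit:
{"api": "drive_tool", "payload": {"deltas": "0.5 0 0 0 0 0 0; 0.5 0 0 0 0 0 0; 0.5 0 0 0 0 0 0"}}

```text
time: 15.45
eef_pos: [0.4767, -0.1884, 0.2491]
orientation: [-3.141, -0.001, 1.679]
contact_force: [0.5, 0.5, -0.8]
opening: 0.0428
```

```bash
python3 - <<'E'
from h import *
from station import env
st(env);p=env.snapshot("wrist");cv2.imwrite("pics/w8.png",p["color"][:,:,::-1]);pickle.dump(p,open("w8.pkl","wb"))
d=pickle.load(open("s0.pkl","rb"));w4=None
B=((105,120,50),(125,255,255))
a,n,m=cen(mask(p,*B,(150,0,420,300)));T,S=d["top"],d["side"]
b,_,_=cen(mask(T,*B,(300,225,330,250)));c,_,_=cen(mask(S,*B,(305,195,335,220)))
print(a,n,"exp",proj(p,[(.4757,-.191,.048)]),"tri",tri([(p,a),(T,b),(S,c)]))
h=cv2.cvtColor(p["color"],cv2.COLOR_RGB2HSV)
go(env,(.4757,-.191,.12),96)
E
```

```text
t15.45 p [ 0.4767 -0.1884  0.2491] rpy [-1.7998e+02 -6.0000e-02  9.6180e+01] F [ 0.5  0.5 -0.8] op0.0428 j [ 0.62  0.58 -0.53  1.89  0.41  0.78 -0.03]
[281.39320388 186.44660194] 412 exp [[280.28735881 189.39416496]] tri [ 0.47604155 -0.18953387  0.04614973]
d [-0.005 -0.003  0.258] r [-0.    -0.001  0.003] rows>=2.6
```

View pics/w8.png

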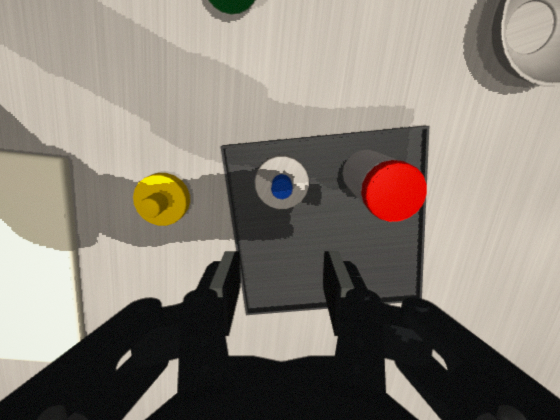

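The knob shows at (281,187) and lines up with the jaws. The shaker, at (394,190), is clear of them. Descending on the knob.

Emit:
{"api": "drive_tool", "payload": {"deltas": "0.5 -0.003 -0.002 0.08 0 0 0; 0.5 -0.003 -0.002 0.16 0 0 0; 0.5 -0.003 -0.002 0.23 0 0 0; 0.5 -0.003 -0.002 0.29 0 0 0; 0.5 -0.003 -0.002 0.34 0 0 0; 0.5 -0.003 -0.002 0.37 0 0 0; 0.5 -0.003 -0.002 0.39 0 0 0; 0.5 -0.003 -0.002 0.396 0 0 0; 0.5 -0.003 -0.002 0.396 0 0 0; 0.5 -0.003 -0.002 0.396 0 0 0"}}

```text
time: 16.5
eef_pos: [0.4762, -0.1919, 0.0521]
orientation: [3.14, 0.0, 1.675]
contact_force: [-0.6, 0.0, 0.4]
opening: 0.0426
```

Emit:
{"api": "drive_tool", "payload": {"deltas": "0 0 0 0 0 0 0; 0 0 0 0 0 0 0; 0 0 0 0 0 0 0; 0 0 0 0 0 0 0; 0 0 0 0 0 0 0; 0 0 0 0 0 0 0"}}

```text
time: 17.1
eef_pos: [0.4763, -0.1921, 0.0524]
orientation: [3.14, 0.001, 1.675]
contact_force: [-0.4, -0.5, 5.9]
opening: 0.0224
```

Emit:
{"api": "drive_tool", "payload": {"deltas": "0 0 0 -0.02 0 0 0; 0 0 0 -0.06 0 0 0; 0 0 0 -0.12 0 0 0; 0 0 0 -0.2 0 0 0; 0 0 0 -0.28 0 0 0; 0 0 0 -0.36 0 0 0; 0 0 0 -0.4 0 0 0; 0 0 0 -0.42 0 0 0; 0 0 0 -0.42 0 0 0; 0 0 0 -0.42 0 0 0"}}

```text
time: 18.1
eef_pos: [0.4747, -0.1919, 0.2605]
orientation: [-3.14, -0.0, 1.675]
contact_force: [-0.3, -0.1, -2.2]
opening: 0.0219
```

```bash
python3 - <<'E'
from h import *
from station import env
st(env);p=env.snapshot("wrist");cv2.imwrite("pics/w9.png",p["color"][:,:,::-1]);pickle.dump(p,open("w9.pkl","wb"))
go(env,(*case(-.005,-.081),.26),96)
E
```

```text
t18.10 p [ 0.4747 -0.1919  0.2605] rpy [-1.7988e+02 -2.0000e-02  9.5980e+01] F [-0.3 -0.1 -2.2] op0.0219 j [ 0.64  0.57 -0.55  1.88  0.4   0.81 -0.02]
d [ 0.583  0.237 -0.   ] r [-0.003 -0.001 -0.   ] rows>=6.3
```

View pics/w9.png

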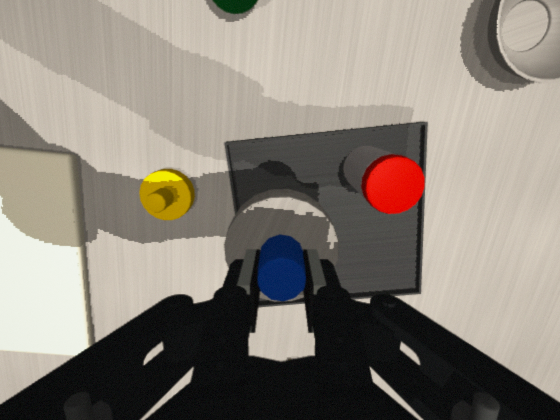

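The cutter is held upright, with its disc edges at columns 225 and 337 and row 190. That was my twelfth and last viewed picture, so every later check is numeric.

```bash
python3 - <<'E'
from h import *
from station import env
p=pickle.load(open("w9.pkl","rb"));T0=np.array([.4747,-.1919,.2605]);c,s=np.cos(np.radians(96)),np.sin(np.radians(96))
def rel(uv,z): 
    v=onz(p,uv,z)-T0;return np.round([c*v[0]+s*v[1],s*v[0]-c*v[1]],4)
for z in(.231,.211):print(z,"top",rel((281,190),z),"L",rel((225,245),z),"R",rel((337,245),z))
# expected outline for disc offset ox
for ox in(0,.002,.004):
    P=[]
    for zz in(.231,.211):
        for a in np.linspace(0,2*np.pi,73):
            lx,ly=ox+.032*np.cos(a),.032*np.sin(a);P.append((T0[0]+c*lx+s*ly,T0[1]+s*lx-c*ly,zz))
    q=proj(p,P);print(ox,"min row",q[:,1].min().round(1),"cols",q[:,0].min().round(1),q[:,0].max().round(1))
E
```

```text
0.231 top [ 0.0379 -0.0004] L [ 0.0072 -0.0309] R [0.0072 0.03  ]
0.211 top [ 0.0331 -0.0004] L [-0.0016 -0.0349] R [-0.0016  0.034 ]
0 min row 191.9 cols 223.6 339.9
0.002 min row 188.5 cols 223.4 340.1
0.004 min row 185.1 cols 223.2 340.3
```

Emit:
{"api": "drive_tool", "payload": {"deltas": "0 0.06 0.024 0 0 0 0; 0 0.13 0.05 0 0 0 0; 0 0.2 0.08 0 0 0 0; 0 0.28 0.11 0 0 0 0; 0 0.36 0.15 0 0 0 0; 0 0.44 0.18 0 0 0 0; 0 0.51 0.21 0 0 0 0; 0 0.56 0.23 0 0 0 0; 0 0.581 0.237 0 0 0 0; 0 0.581 0.237 0 0 0 0"}}

```text
time: 19.15
eef_pos: [0.5625, 0.1108, 0.2601]
orientation: [-3.139, -0.0, 1.678]
contact_force: [-0.2, 0.1, -1.1]
opening: 0.0218
```

Emit:
{"api": "drive_tool", "payload": {"deltas": "0 0 0 0 0 0 0; 0 0 0 0 0 0 0; 0 0 0 0 0 0 0"}}

```text
time: 19.45
eef_pos: [0.5631, 0.1073, 0.2612]
orientation: [-3.141, 0.001, 1.673]
contact_force: [-0.0, -0.3, -2.4]
opening: 0.0216
```

```bash
python3 - <<'E'
from h import *
from station import env
st(env);go(env,(*case(-.005,-.082),.0545),96)
p=env.snapshot("wrist");T=env.snapshot("top");S=env.snapshot("side");s0=pickle.load(open("s0.pkl","rb"))
# lid edge check: green in wrist + rim corner via white/dark edges
m=mask(p,(65,40,40),(95,255,255),(0,0,560,420));a,n,_=cen(m);print("lid",a,n,"open exp",proj(p,[[*case(.06-np.cos(1.75)*.06,0),.06+np.sin(1.75)*.06]]))
mr=mask(p,(0,150,60),(8,255,255),(0,0,560,420));a,n,_=cen(mr);print("latch",a,n,proj(p,[[*case(-.102,0),.042]]))
E
```

```text
t19.45 p [0.5631 0.1073 0.2612] rpy [-1.7997e+02  8.0000e-02  9.5840e+01] F [-0.  -0.3 -2.4] op0.0216 j [ 0.03  0.64 -0.51  1.7   0.39  0.9  -0.54]
d [ 0.005 -0.002  0.413] r [-0.001  0.001 -0.003] rows>=4.1
lid [386.27969269 118.53114618] 19264 open exp [[372.31006164 102.72517384]]
latch [199.94871795 103.84358974] 1560 [[189.13376953 105.83267986]]
```

Emit:
{"api": "drive_tool", "payload": {"deltas": "0 0.005 -0.002 0.05 0 0 0; 0 0.005 -0.002 0.11 0 0 0; 0 0.005 -0.002 0.17 0 0 0; 0 0.005 -0.002 0.23 0 0 0; 0 0.005 -0.002 0.28 0 0 0; 0 0.005 -0.002 0.32 0 0 0; 0 0.005 -0.002 0.35 0 0 0; 0 0.005 -0.002 0.37 0 0 0; 0 0.005 -0.002 0.385 0 0 0; 0 0.005 -0.002 0.395 0 0 0"}}

```text
time: 20.6
eef_pos: [0.5622, 0.1118, 0.0636]
orientation: [3.141, -0.0, 1.675]
contact_force: [-0.3, 0.1, -2.1]
opening: 0.0219
```

Emit:
{"api": "drive_tool", "payload": {"deltas": "0 0 0 0.008 0 0 0; 0 0 0 0.014 0 0 0; 0 0 0 0.018 0 0 0; 0 0 0 0.018 0 0 0; 0 0 0 0.018 0 0 0"}}

```text
time: 21.1
eef_pos: [0.5621, 0.1118, 0.055]
orientation: [3.141, 0.0, 1.675]
contact_force: [0.7, -0.1, -0.7]
opening: 0.0218
```

Emit:
{"api": "drive_tool", "payload": {"deltas": "0 -0.004 0 0.002 0 0 0; 0 -0.004 0 0.003 0 0 0; 0 -0.004 0 0.003 0 0 0"}}

```text
time: 21.4
eef_pos: [0.5623, 0.1094, 0.0535]
orientation: [3.141, 0.001, 1.675]
contact_force: [-0.1, -0.2, 0.8]
opening: 0.0218
```

Emit:
{"api": "drive_tool", "payload": {"deltas": "0.3 0 0 0 0 0 0; 0.4 0 0 0 0 0 0; 0.45 0 0 0 0 0 0; 0.45 0 0 0 0 0 0; 0.45 0 0 0 0 0 0"}}

```text
time: 21.9
eef_pos: [0.5622, 0.1099, 0.0533]
orientation: [3.142, -0.0, 1.675]
contact_force: [-0.3, 1.5, -0.9]
opening: 0.0384
```

Emit:
{"api": "drive_tool", "payload": {"deltas": "0.45 0 0 -0.03 0 0 0; 0.45 0 0 -0.08 0 0 0; 0.45 0 0 -0.16 0 0 0; 0.45 0 0 -0.24 0 0 0; 0.45 0 0 -0.32 0 0 0; 0.45 0 0 -0.4 0 0 0; 0.45 0 0 -0.5 0 0 0; 0.45 0 0 -0.5 0 0 0; 0.45 0 0 -0.5 0 0 0"}}

```text
time: 22.8
eef_pos: [0.5624, 0.1099, 0.3055]
orientation: [3.138, -0.0, 1.675]
contact_force: [-0.5, -0.8, -0.1]
opening: 0.0384
```

```bash
python3 - <<'E'
from h import *
from station import env
st(env);p=env.snapshot("wrist");T=env.snapshot("top");S=env.snapshot("side");pickle.dump((p,T,S),open("w10.pkl","wb"))
B=((105,120,40),(125,255,255));Y=((20,120,60),(35,255,255))
for nm,z,e,c in(("knob",.048,(-.005,-.081),B),("handle",.025,(-.012,.0195),Y)):
    E=[[*case(*e),z]];u=proj(p,E)[0];b=[int(max(0,v)) for v in(u[0]-50,u[1]-60,u[0]+50,u[1]+60)]
    try:
        a,n,_=cen(mask(p,*c,b));print(nm,"exp",u,"seen",a,n,"xy",onz(p,a,z),E)
    except Exception as x: print(nm,u,x)
    u=proj(T,E)[0];b=[int(v) for v in(u[0]-30,u[1]-25,u[0]+30,u[1]+25)]
    try:
        a,n,_=cen(mask(T,*c,b));print(" top exp",u,"seen",a,n,onz(T,a,z))
    except Exception as x: print(" top",u,x)
E
```

```text
t22.80 p [0.5624 0.1099 0.3055] rpy [ 1.7979e+02 -1.0000e-02  9.5990e+01] F [-0.5 -0.8 -0.1] op0.0384 j [ 0.05  0.59 -0.55  1.65  0.36  1.   -0.51]
knob exp [280.14583383 176.71063658] seen [280.14583333 174.66666667] 288 xy [0.56152268 0.11282361 0.048     ] [[np.float64(0.5617941960478385), np.float64(0.1102210841588316), 0.048]]
 top exp [212.79776898 209.10808427] seen [213.32608696 209.60869565] 46 [0.56028143 0.1086421  0.048     ]
handle exp [274.42884872  93.09756701] seen [275.74916164  89.80348759] 1491 xy [0.54557707 0.21339552 0.025     ] [[np.float64(0.5443274322218615), np.float64(0.20943883540046948), 0.025]]
 top [181.07299209 215.79012846] attempt to get argmax of an empty sequence
```

Both tools are seated: the knob is within 3 mm and the handle within 4 mm of plan. Now I'll turn to yaw 6°, shut the jaws and go behind the lid.

Emit:
{"api": "drive_tool", "payload": {"deltas": "0 0.04 0.06 0 0 0 0.14; 0 0.08 0.12 0 0 0 0.28; 0 0.12 0.18 0 0 0 0.42; 0 0.16 0.24 0 0 0 0.56; 0 0.16 0.27 0 0 0 0.7; 0 0.16 0.27 0 0 0 0.84; 0 0.16 0.27 0 0 0 1; 0 0.16 0.27 0 0 0 1; 0 0.16 0.27 0 0 0 1"}}

```text
time: 23.85
eef_pos: [0.6875, 0.2034, 0.302]
orientation: [-3.141, 0.002, 0.631]
contact_force: [-0.4, 1.0, 0.3]
opening: 0.0001
```

Emit:
{"api": "drive_tool", "payload": {"deltas": "0 0 0 0 0 0 0.14; 0 0 0 0 0 0 0.28; 0 0 0 0 0 0 0.42; 0 0 0 0 0 0 0.5; 0 0 0 0 0 0 0.5; 0 0 0 0 0 0 0.5"}}

```text
time: 24.45
eef_pos: [0.6878, 0.2034, 0.303]
orientation: [3.141, 0.001, 0.108]
contact_force: [-0.1, 0.5, -0.3]
opening: -0.0002
```

```bash
python3 - <<'E'
from h import *
from station import env
st(env);go(env,(*case(.13,0),.30),6);go(env,(*case(.13,0),.169),6)
E
```

```text
t24.45 p [0.6878 0.2034 0.303 ] rpy [1.7999e+02 4.0000e-02 6.2000e+00] F [-0.1  0.5 -0.3] op-0.0002 j [-0.31  0.78 -0.09  1.17  0.07  1.19 -1.87]
d [-0.    -0.003  0.006] r [0.    0.001 0.003] rows>=0.1
d [ 0.    -0.003  0.268] r [0.    0.001 0.003] rows>=2.7
```

Emit:
{"api": "drive_tool", "payload": {"deltas": "0 0 -0.003 0.08 0 0 0; 0 0 -0.003 0.16 0 0 0; 0 0 -0.003 0.22 0 0 0; 0 0 -0.003 0.26 0 0 0; 0 0 -0.003 0.268 0 0 0; 0 0 -0.003 0.268 0 0 0"}}

```text
time: 25.05
eef_pos: [0.6878, 0.2049, 0.1689]
orientation: [-3.142, 0.001, 0.106]
contact_force: [-0.3, 1.1, -0.3]
opening: -0.0001
```

Emit:
{"api": "drive_tool", "payload": {"deltas": "0 -0.02 0 0 0 0 0; 0 -0.04 0 0 0 0 0; 0 -0.06 0 0 0 0 0; 0 -0.08 0 0 0 0 0; 0 -0.1 0 0 0 0 0; 0 -0.12 0 0 0 0 0; 0 -0.14 0 0 0 0 0; 0 -0.16 0 0 0 0 0; 0 -0.18 0 0 0 0 0; 0 -0.2 0 0 0 0 0"}}

```text
time: 26.05
eef_pos: [0.5909, 0.1952, 0.1719]
orientation: [-3.14, -0.007, 0.105]
contact_force: [2.4, -0.6, -0.6]
opening: -0.0001
```

```bash
python3 - <<'E'
from h import *
from station import env
st(env);s=env.state();v=s["eef_pos"][:2]-C;r=np.radians(CY);print("case",np.cos(r)*v[0]+np.sin(r)*v[1],-np.sin(r)*v[0]+np.cos(r)*v[1],"tipz",s["eef_pos"][2]-.019)
S=env.snapshot("side");m=mask(S,(65,40,40),(95,255,255),(80,120,270,330));a,n,M=cen(m);print("lid seen",a,n)
for th in(1.75,1.4,1.2,1.05,.9):
    print(th,proj(S,[[*case(.06-np.cos(th)*r_,y),.06+np.sin(th)*r_] for r_,y in((.12,.125),(.12,-.125),(.06,0))]).round().tolist())
c=max(cv2.findContours(M,0,1)[0],key=len);print(cv2.approxPolyDP(cv2.convexHull(c),5,True)[:,0].tolist())
E
```

```text
t26.05 p [0.5909 0.1952 0.1719] rpy [-179.91   -0.4     6.04] F [ 2.4 -0.6 -0.6] op-0.0001 j [-0.34  0.78 -0.09  1.66  0.1   0.71 -1.95]
case 0.03280593572400323 0.0004991652815612428 tipz 0.15287523312949775
lid seen [181.9451074  240.29435163] 1257
1.75 [[129.0, 244.0], [202.0, 187.0], [174.0, 234.0]]
1.4 [[141.0, 251.0], [214.0, 193.0], [180.0, 237.0]]
1.2 [[149.0, 257.0], [221.0, 198.0], [184.0, 240.0]]
1.05 [[155.0, 263.0], [226.0, 203.0], [186.0, 242.0]]
0.9 [[160.0, 269.0], [231.0, 208.0], [189.0, 245.0]]
[[222, 200], [212, 223], [145, 280], [150, 258]]
```

The side-view numbers put the lid at about 1.15 rad and following the fingers, so I'm following it down along its arc.

Emit:
{"api": "drive_tool", "payload": {"deltas": "0 -0.008 0 0 0 0 0; 0 -0.03 0 0.014 0 0 0; 0 -0.05 0 0.03 0 0 0; 0 -0.07 0 0.05 0 0 0; 0 -0.086 0 0.07 0 0 0; 0 -0.106 0 0.092 0 0 0; 0 -0.124 0 0.114 0 0 0; 0 -0.136 0 0.134 0 0 0; 0 -0.144 0 0.148 0 0 0; 0 -0.146 0 0.152 0 0 0"}}

```text
time: 27.1
eef_pos: [0.5175, 0.1875, 0.0941]
orientation: [-3.141, -0.004, 0.105]
contact_force: [1.9, -0.6, 11.8]
opening: 0.0
```

```bash
python3 - <<'E'
from h import *
from station import env
st(env);s=env.state();v=s["eef_pos"][:2]-C;r=np.radians(CY);print("case",np.cos(r)*v[0]+np.sin(r)*v[1],-np.sin(r)*v[0]+np.cos(r)*v[1],"tipz",s["eef_pos"][2]-.019)
S=env.snapshot("side");m=mask(S,(65,40,40),(95,255,255),(80,120,270,330));a,n,M=cen(m);print("lid seen",a,n)
for th in(.3,.1,0):
    print(th,proj(S,[[*case(.06-np.cos(th)*r_,y),.06+np.sin(th)*r_] for r_,y in((.12,.125),(.12,-.125),(.06,0))]).round().tolist())
c=max(cv2.findContours(M,0,1)[0],key=len);print(cv2.approxPolyDP(cv2.convexHull(c),5,True)[:,0].tolist())
E
```

```text
t27.10 p [0.5175 0.1875 0.0941] rpy [-179.95   -0.21    6.  ] F [ 1.9 -0.6 11.8] op0.0000 j [-0.4   0.83 -0.06  1.92  0.12  0.39 -2.01]
case -0.04093086869492427 0.0005004235534307698 tipz 0.07509821667479386
lid seen [191.49179015 267.73728474] 2497
0.3 [[177.0, 294.0], [246.0, 232.0], [196.0, 257.0]]
0.1 [[180.0, 302.0], [248.0, 239.0], [198.0, 260.0]]
0 [[181.0, 305.0], [248.0, 243.0], [198.0, 262.0]]
[[245, 238], [180, 301], [146, 282], [191, 242], [224, 230]]
```

Emit:
{"api": "drive_tool", "payload": {"deltas": "0 -0.004 0 0.004 0 0 0; 0 -0.008 0 0.008 0 0 0; 0 -0.008 0 0.012 0 0 0; 0 -0.008 0 0.016 0 0 0; 0 -0.008 0 0.016 0 0 0"}}

```text
time: 27.65
eef_pos: [0.5133, 0.1868, 0.0864]
orientation: [-3.141, -0.003, 0.104]
contact_force: [0.1, 0.6, 0.1]
opening: -0.0001
```

Emit:
{"api": "drive_tool", "payload": {"deltas": "0 0 0 0.004 0 0 0; 0 0 0 0.007 0 0 0; 0 0 0 0.007 0 0 0"}}

```text
time: 27.95
eef_pos: [0.5122, 0.1866, 0.082]
orientation: [-3.141, -0.001, 0.105]
contact_force: [1.1, 0.2, 5.3]
opening: 0.0001
```

Emit:
{"api": "drive_tool", "payload": {"deltas": "0 0 0 -0.02 0 0 0; 0 0 0 -0.06 0 0 0; 0 0 0 -0.12 0 0 0; 0 0 0 -0.2 0 0 0; 0 0 0 -0.28 0 0 0; 0 0 0 -0.34 0 0 0; 0 0 0 -0.38 0 0 0; 0 0 0 -0.38 0 0 0; 0 0 0 -0.38 0 0 0; 0 0 0 -0.38 0 0 0"}}

```text
time: 28.95
eef_pos: [0.5107, 0.186, 0.2705]
orientation: [3.14, 0.003, 0.105]
contact_force: [0.4, 0.2, -0.5]
opening: 0.0002
```

```bash
python3 - <<'E'
from h import *
from station import env
st(env);S=env.snapshot("side");T=env.snapshot("top");s0=pickle.load(open("s0.pkl","rb"))
G=((65,40,40),(95,255,255))
for nm,A,B,b in(("side",s0["side"],S,(80,120,270,330)),("top",s0["top"],T,(120,150,240,250))):
    a,n,_=cen(mask(A,*G,b));
    c,k,M=cen(mask(B,*G,b));print(nm,"before",a,n,"now",c,k)
    q=max(cv2.findContours(M,0,1)[0],key=len);print(cv2.approxPolyDP(cv2.convexHull(q),5,True)[:,0].tolist())
Rd=((0,150,80),(8,255,255));Y=((22,120,90),(35,255,255));GG=((55,150,20),(85,255,255))
for nm,c,b in(("latch",Rd,(205,260,245,300)),("shaker",Rd,(270,165,305,190)),("botcap",Y,(280,215,310,235))):
    print(nm,[cen(mask(x,*c,b))[:2] for x in(s0["side"],S)])
d=cv2.absdiff(cv2.cvtColor(s0["side"]["color"],7),cv2.cvtColor(S["color"],7))[185:225,188:235];print("bowl diff",d.mean())
E
```

```text
t28.95 p [0.5107 0.186  0.2705] rpy [179.94   0.19   6.  ] F [ 0.4  0.2 -0.5] op0.0002 j [-0.37  0.55 -0.1   1.79  0.07  0.81 -1.97]
side before [195.60140647 262.8835443 ] 3555 now [195.56401579 262.90552735] 3546
[[246, 241], [180, 303], [146, 282], [211, 224]]
top before [184.54645124 210.41373341] 3466 now [196.97156398 207.28479104] 2321
[[228, 225], [169, 232], [151, 194], [224, 186]]
latch [(array([226.87012987, 284.21428571]), np.int32(154)), (array([224.54255319, 287.92553191]), np.int32(94))]
shaker [(array([287.53723404, 176.14361702]), np.int32(188)), (array([287.56465517, 177.39655172]), np.int32(232))]
botcap [(array([293.4       , 221.93333333]), np.int32(90)), (array([293.48648649, 222.56756757]), np.int32(111))]
bowl diff 34.02712765957447
```

The lid has the same outline as at the start, so it is shut. The arm's shadow falls on the latch and bowl, so I'll move away and recheck.

Emit:
{"api": "drive_tool", "payload": {"deltas": "0 0 0.1 -0.1 0 0 0; 0 0 0.2 -0.1 0 0 0; 0 0 0.3 -0.1 0 0 0; 0 0 0.4 -0.1 0 0 0; 0 0 0.5 -0.1 0 0 0; 0 0 0.6 -0.1 0 0 0; 0 0 0.7 -0.1 0 0 0; 0 0 0.8 -0.1 0 0 0; 0 0 0.9 -0.1 0 0 0; 0 0 0.98 -0.1 0 0 0"}}

```text
time: 30.05
eef_pos: [0.5619, -0.2967, 0.3207]
orientation: [-3.14, 0.002, 0.105]
contact_force: [1.4, -0.7, 1.0]
opening: 0.0001
```

Emit:
{"api": "drive_tool", "payload": {"deltas": "0 -0.1 0.1 0 0 0 0; 0 -0.2 0.2 0 0 0 0; 0 -0.3 0.3 0 0 0 0; 0 -0.35 0.4 0 0 0 0; 0 -0.35 0.4 0 0 0 0; 0 -0.35 0.4 0 0 0 0; 0 -0.35 0.4 0 0 0 0"}}

```text
time: 30.75
eef_pos: [0.4057, -0.5152, 0.3204]
orientation: [-3.141, 0.003, 0.098]
contact_force: [0.1, 0.7, -0.6]
opening: 0.0
```

```bash
python3 - <<'E'
from h import *
from station import env
st(env);S=env.snapshot("side");T=env.snapshot("top");s0=pickle.load(open("s0.pkl","rb"))
G=((65,40,40),(95,255,255));Rd=((0,150,80),(8,255,255));Y=((22,120,90),(35,255,255))
for nm,k,X,c,b in(("lid","side",S,G,(80,120,270,330)),("lid","top",T,G,(120,150,240,250)),("latch","side",S,Rd,(205,260,245,300)),("latch","top",T,Rd,(175,230,205,255)),("shaker","side",S,Rd,(270,165,305,190)),("shaker","top",T,Rd,(295,190,320,215)),("bottle","side",S,Y,(280,215,310,235)),("bottle","top",T,Y,(235,255,258,275))):
    a,n,_=cen(mask(s0[k],*c,b));e,m,_=cen(mask(X,*c,b));print(nm,k,a.round(1),n,e.round(1),m)
d=lambda k,X,b:cv2.absdiff(cv2.cvtColor(s0[k]["color"],7),cv2.cvtColor(X["color"],7))[b[1]:b[3],b[0]:b[2]].mean()
print("bowl",d("side",S,(188,185,235,225)),d("top",T,(225,135,275,185)),"latch",d("side",S,(205,260,245,300)),d("top",T,(175,230,205,255)))
E
```

```text
t30.75 p [ 0.4057 -0.5152  0.3204] rpy [-179.99    0.18    5.61] F [ 0.1  0.7 -0.6] op0.0000 j [ 0.88  0.66 -0.09  1.37  0.07  1.11 -0.69]
lid side [195.6 262.9] 3555 [195.6 262.9] 3560
lid top [184.5 210.4] 3466 [184.5 210.4] 3461
latch side [226.9 284.2] 154 [227.  284.3] 159
latch top [188.7 239.8] 173 [188.6 240. ] 180
shaker side [287.5 176.1] 188 [287.4 176.1] 194
shaker top [307. 202.] 290 [307. 202.] 291
bottle side [293.4 221.9] 90 [293.3 221.9] 92
bottle top [243.3 263.5] 83 [243.3 263.5] 83
bowl 4.747340425531915 4.2556 latch 4.463125 3.5733333333333333
```

Lid, latch, shaker, bottle and bowl all look as they did at the start, so I'm handing in.

```bash
python3 -c "
from station import env
print(env.close_job())"
```

```text
the job is handed in; nothing more can be done
None
```

The job is handed in at about 31 s of robot time, and my checks show every step done. `close_job` reports no verdict, so success isn't confirmed.

- **Latch:** I pressed it with about 13 N, and the lid sprang fully open.
- **Wheel and cutter:** The pastry wheel lies flat in the long compartment and the blue-knobbed cutter stands in the short one. I lowered both to the floor before letting go, and they measured within about 5 mm and 3 mm of where I meant to put them.
- **Lid:** I pushed it over from behind and pressed it shut. Pushing force dropped from 12 N to 0 as the hook snapped over. With the arm out of the way, the lid and latch were within 0.3 pixel of their starting image positions.
- **Bystanders:** The shaker and bottle were also within 0.3 pixel of where they began. The bowl area showed only slight image differences.

**Checks that disagreed or are missing:**
- **False alarm on the latch:** The first check after closing showed the latch and bowl as changed. This was the arm's shadow, and it cleared once the arm moved off.
- **Contact on release:** A finger pushed on something with about 12 N as it let go of the wheel, probably the case wall.
- **Wheel height:** One height measurement of the wheel came out low (13 mm), because the two views were too alike. An earlier one gave 25 mm, which fits the stated size.
- **Closed case:** I used all 12 picture views before the lid was shut. The final checks are therefore numbers only, and the tools' positions were last measured just before closing.

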